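# Open the vial canister and scan the vial inside

## Task

Take the loose lid off the larger of the two steel canisters by its knob and set it down gently, knob up, flat on the floor of the shallow steel tray beside the roll of tape. Then pick up the hand scanner, aim its window straight down at the code on top of the vial in the open canister from about 10 cm above the code, hold it still there for well over a second, and lay the scanner flat on its pad again, window down. Leave the canister, the small canister with its lid, the tape and the other things where they stand.

Things in the scene. Friction and masses are not known exactly. Their poses are not given: they have to be found in the camera images.
- big_canister: the larger steel canister, round, open at the top under its loose lid, 88 mm outer diameter, 112 mm high, wall 3.5 mm, inner floor 5 mm up; origin at the centre of its underside, z up
- big_lid: its loose steel lid, 92 mm in diameter and 46 mm high with the knob: a 77 mm plug 6 mm deep that sits in the mouth with 2 mm of play, a flange (6 to 9 mm up) that lies on the rim, sloping to 14 mm at the middle, a thin stem, and a black knob on top; origin at the centre of the plug's underside (106 mm above the canister's origin when on), z up through the knob
- big_lid_knob: the black knob of that lid, fixed to it; its origin is the lid's origin, the knob itself is a cylinder 26 mm in diameter from 26 to 46 mm above that origin
- tray: shallow steel tray, fixed, 135 mm (its x) by 190 mm (its y), walls 16 mm high and 3 mm thick, floor 3 mm above the worktop; origin at the centre of its underside. The roll of tape lies in the half toward its +y end; the lid belongs in the free half
- tape_roll: roll of white tape lying flat in the tray, 62 mm in diameter, 13 mm high; origin at the centre of its underside; must not be shifted
- vial: brown glass vial, 46 mm in diameter, 85 mm high, standing in the larger canister, not always in its middle; origin at the centre of its underside
- code (a point): centre of the square dark-on-white code on a white disc of 29 mm diameter on top of that vial, facing up, 86 mm above the vial's origin (91 mm above the canister's underside)
- scanner: white hand scanner lying flat, window down, 160 mm long: a handle 28 mm wide and 28 mm high from x = -82 to +30 mm, then a head 46 mm wide and 36 mm high from x = +28 to +80 mm; origin in its underside below the place to grip the handle, x toward the head, z up; 0.16 kg
- scan_window (a point): centre of the scanner's window, in the underside of the head, 55 mm ahead (+x) of the scanner's origin; it looks along the scanner's -z and reads a code 40 to 160 mm away, up to 18 mm off its axis in x and y. Axes as the scanner's
- scan_tail (a point): point in the underside near the rear end of the handle, 80 mm behind (-x) the scanner's origin
- pad: flat grey pad for the scanner, fixed, 200 mm (its x) by 80 mm (its y), top 4 mm above the worktop; origin at the centre of its underside; the scanner may lie either way round along its x
- small_canister: the smaller steel canister, same form, 68 mm in diameter, 90 mm high; origin at the centre of its underside; leave alone
- small_lid: lid of the smaller canister, 72 mm in diameter, with the same knob, its top 130 mm above the worktop; origin at the centre of its plug's underside; leave alone
- iodine: brown capped bottle, 54 mm in diameter, 135 mm high; origin at the centre of its underside; leave alone
- vial_a: small loose vial with a red cap, 24 mm in diameter, 52 mm high; origin at the centre of its underside; leave alone
- cotton_buds: round tub of cotton buds, 77 mm in diameter, 82 mm high; origin at the centre of its underside; leave alone
- pill_jar: tablet jar with a white lid, 50 mm in diameter, 76 mm high; origin at the centre of its underside; leave alone
There are look-alikes about, which are no part of the job. Leave any turquoise look-alike of the big_canister alone.

How it is judged (in metres and radians):
On the way, in this order (a step that is already met when the one before it is completed fails the run):
1. the larger canister's lid is held by its knob, clear of the canister (more than 20 mm above its seat) (contact force between the fingers and big_lid_knob above 0.5 N and z of big_lid in the frame of big_canister above 0.126 m), for 0.1 s.
2. the lid lies flat, knob up, on the floor of the tray, let go (x of big_lid in the frame of tray between -0.03 and 0.03 m and y of big_lid in the frame of tray between -0.06 and 0.06 m and z of big_lid in the frame of tray below 0.007 m and angle between big_lid's own z axis and vertical below 0.08 rad and contact force between the fingers and big_lid below 0.05 N and linear speed of big_lid below 0.02 m/s), for 0.3 s.
3. the scanner's window looks down at the code (within 18 mm of its axis in x and y, 40 to 160 mm away, tilt under 0.2 rad) and keeps still (under 30 mm/s) for 1 s (x of code in the frame of scan_window between -0.018 and 0.018 m and y of code in the frame of scan_window between -0.018 and 0.018 m and z of code in the frame of scan_window between -0.16 and -0.04 m and angle between scanner's own z axis and vertical below 0.2 rad and linear speed of scanner below 0.03 m/s and angular speed of scanner below 0.15 rad/s), for 1 s.
At the end, for the whole second after the job is handed in: The large lid lies flat on the tray floor, knob up (plug <7 mm above tray underside, tilt <0.08); the scanner lies flat on its pad (window and tail points over the pad, <38 mm off its long axis, underside <9 mm up, tilt <0.08); both let go and still; the large canister moved <20 mm (all of step 2 and x of scan_window in the frame of pad between -0.1 and 0.1 m and y of scan_window in the frame of pad between -0.038 and 0.038 m and x of scan_tail in the frame of pad between -0.1 and 0.1 m and y of scan_tail in the frame of pad between -0.038 and 0.038 m and z of scanner in the frame of pad below 0.009 m and angle between scanner's own z axis and vertical below 0.08 rad and linear speed of scanner below 0.02 m/s and contact force between the fingers and scanner below 0.05 N and distance of big_canister from where it was at the start of the episode below 0.02 m); the robot touches nothing.
It fails at once if the lid is dropped (falls free of the fingers faster than 0.6 m/s) (linear speed of big_lid above 0.6 m/s and contact force between the fingers and big_lid below 0.05 N).
It fails at once if the larger canister is shifted by more than 20 mm or tipped (distance of big_canister from where it was at the start of the episode above 0.02 m or angle between big_canister's own z axis and vertical above 0.2 rad).
It fails at once if the roll of tape is shifted by more than 20 mm (distance of tape_roll from where it was at the start of the episode above 0.02 m).
It fails at once if the small canister or its lid is shifted by more than 20 mm (distance of any of small_canister, small_lid from where it was at the start of the episode above 0.02 m).
It fails at once if one of the other things (brown bottle, small vial) is shifted by more than 20 mm (distance of any of iodine, vial_a from where it was at the start of the episode above 0.02 m).
It also fails if it takes over 64 s, if anything falls off the work surface, if the arm or the gripper's body presses on something with over 40 N, if the wrist force passes 120 N, or if a joint passes its speed limit or range.

## Robot

A 7-joint arm with a two-finger parallel gripper is mounted at the origin on a cart in front of the work surface, level with it; the furniture and walls round the work are solid. World frame = base frame: x ahead of the robot, y to its left, z up, the work surface at z = 0. Lengths are in mm, angles in rad, forces in N, time in s.
With the tool pointing down it reaches from about 400 to 875 mm from the base axis. Payload 4.4 kg.
Tool frame: the origin (TCP) lies on the centre line of the jaws, within the pads' length; the fingertips stand 14 mm ahead of it and the grasp point (between the pads) lies 5 mm behind it (tips_ahead is the distance from the TCP to the fingertips, in mm); z points along the fingers, y is the line along which they close (so a half turn about z gives the same grasp; the last joint's range is limited). The gripper opens to 85 mm and grips with 20 to 120 N. Pads are 22 mm wide; open, the fingers measure 114 mm over their backs; the gripper's body (76 mm by 85 mm) begins 54 mm behind the grasp point. The pads swing forward as they close: fully open they stand 13 mm farther back than shut.
Start: joints at [1.058, 0.628, 0.038, 1.517, -0.027, 0.996, -0.02], TCP at [280.882, -586.194, 225.213] pointing down, gripper open.
Joint ranges: [-3.06, 3.06], [-0.37, 2.12], [-1.25, 1.32], [0.18, 2.47], [-1.1, 4.24], [0.23, 1.98], [-2.94, 2.94]. Speed limits (rad/s): [2.57, 2.57, 3.14, 3.14, 3.14, 3.14, 3.14].

## Interface

Orientations are given as [roll, pitch, yaw] about the fixed x, y, z axes, in that order (R = Rz(yaw) Ry(pitch) Rx(roll)).
In Python, from cell import * gives the robot as it stands.
- The arm moves only by the tool move_arm, never from a script. Its argument "rows" is text: rows parted by semicolons, each of 7 numbers parted by spaces: the shift along the tool's x, y, z scaled (see below), then the turn, a rotation vector about the tool's x, y, z scaled (see below), then the closure, from -1 (fully open) to 1 (shut). A call has 1 to 12 rows; each row is the pose to reach, as a shift and turn from the pose commanded when the call began, along the tool's axes at that moment; what a row does not reach only later rows make up. The controller multiplies each number of a shift by 0.3 m and each number of a turn by pi/2 rad. A row lasts 1/12 s, in which the tool goes at most 41.7 mm and 7.16 degrees, less where a joint would pass 70% of its speed; a pose out of reach is approached as far as the arm can. A call with a number of a shift or a turn outside -1 to 1 is refused whole. A call with a gripper value outside its range is refused whole. The fingers move at their own pace and stop on an object; the grip force is fixed at half the most. Time passes only in rows, so rows that repeat a pose let the fingers close. It gives the time, the measured TCP pose, the force, the opening and the grip force at its end, in the units of the state.
- read_state(): the state, without advancing time (a new reading comes with each control period).
- get_image(name): name is "scene" or "top"; returns a dict with "img" (384x512x3 uint8, red, green, blue), "vfov" (degrees; the focal length in pixels is half the picture's height over the tangent of half this angle, whatever the lens; pixels are square), "cx", "cy" (the principal point, pixels), "extrinsics" (4x4, takes a point from camera to world coordinates). Camera axes: x right, y up, looking along -z (the intrinsics and any distortion apply to the point x, -y, -z); pixel columns grow to the right and rows downward; lengths in mm; the calibration is good to about 2 mm. A picture is of the moment at which its call begins. There is no depth.
- finish_job(): hands the job in; it is judged then, once.
The state is a dict: "clock": time; "qpos": joint angles; "qd": joint speeds; "tau": joint torques, N m; "eef_pos": TCP position; "tool_rot": TCP orientation; "force": force on the tool from outside, world axes, zero at the start; "torque": the same for the moment, N m; "width": finger opening in mm; "gripper_force": force on a finger pad.
Only numpy, scipy, OpenCV 4.12 (cv2) and the standard library are available. Lean on these libraries where they do the work, as an engineer would, in place of code of your own. Each camera call takes 0.05 s, during which the arm holds its last target. There are 200 camera calls.

## Working session

There is one attempt and no reset: what is moved stays moved. The work goes in short steps, Python scripts to look and compute and a tool call to move; the robot and the scene stay as the last step left them, time stands still between calls to the robot, and variables do not carry over. Pictures are saved under pics/ and viewed, at most 11 in all, crops included, and the job is handed in when it is done.

Besides the shell and the picture viewer there is one more tool, called by a JSON object that holds its "name" and its "arguments". move_arm: Moves the arm, as the interface text tells. Its arguments: {"type":"object","properties":{"rows":{"type":"string"}},"required":["rows"]}

```bash
ls; mkdir -p pics; python3 - <<'E'
from cell import *
import cv2,numpy as np
s=read_state();print(s['eef_pos'],s['tool_rot'],s['width'],s['clock'])
for n in('scene','top'):
    g=get_image(n);print(n,g['vfov'],g['cx'],g['cy'],np.round(g['extrinsics'],4).tolist(),[k for k in g])
    cv2.imwrite(f'pics/{n}0.png',cv2.resize(g['img'][:,:,::-1],None,fx=1.5,fy=1.5,interpolation=cv2.INTER_CUBIC))
E
```

```text
pics
[ 280.58602547 -585.62534353  224.29763916] [-3.13970860e+00  4.62943774e-05  4.46785260e-01] 85.7146744382823 0.0
scene 53.095004262730484 256.85965588864025 183.88552897667012 [[-0.8762, 0.328, -0.3531, 187.2005], [-0.4818, -0.5775, 0.659, 601.2013], [0.0122, 0.7476, 0.6641, 781.9592], [0.0, 0.0, 0.0, 1.0]] ['img', 'vfov', 'cx', 'cy', 'extrinsics']
top 50.35779112778019 254.43232706629493 197.36813980760374 [[-0.0227, 0.9942, -0.1056, 432.3508], [-0.9997, -0.023, -0.001, -80.0821], [-0.0034, 0.1055, 0.9944, 1312.6624], [0.0, 0.0, 0.0, 1.0]] ['img', 'vfov', 'cx', 'cy', 'extrinsics']
```

View pics/scene0.png

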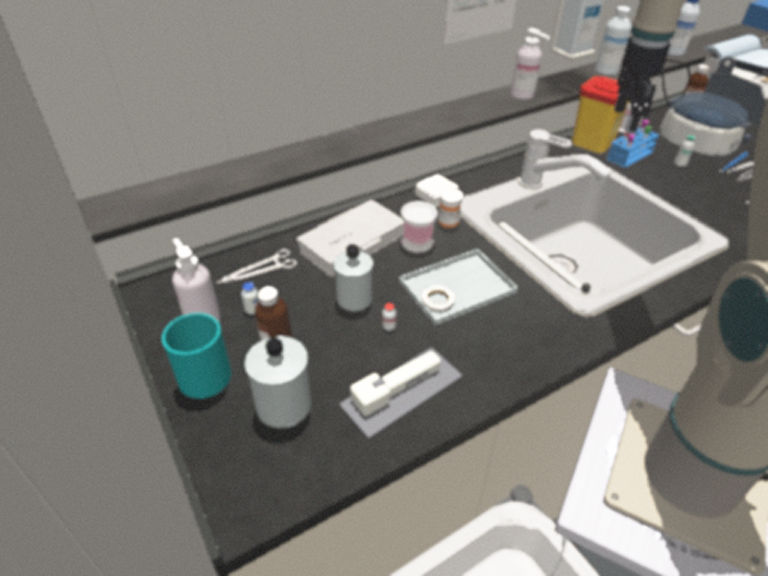

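View pics/top0.png

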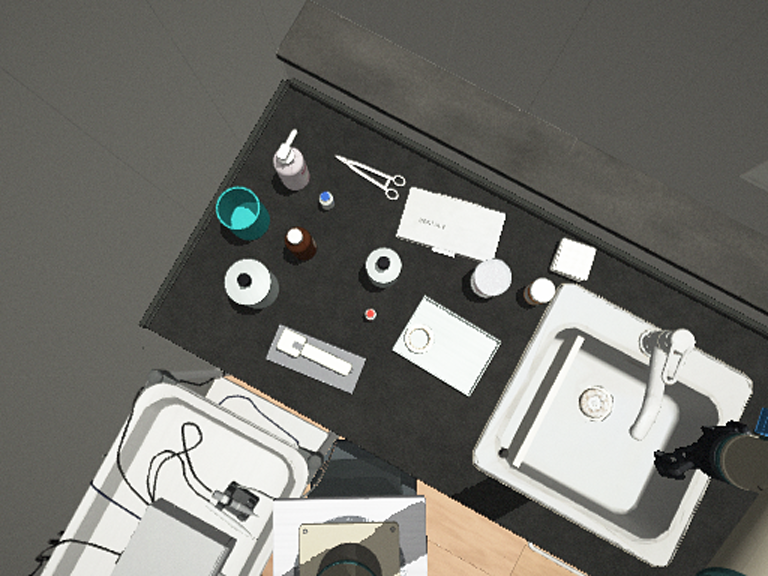

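In both pictures, the candidates are the big steel canister at top (245,281) / scene (275,375), the small one at top (384,264) / scene (353,275), and the turquoise look-alike at (240,212), which is open and the wrong colour. The one at (245,281) is the larger steel one. The tray is at (447,345) with the tape in its left end at (418,340), and the pad with the scanner is at (316,358), head to the left (all in the 1.5x pictures).

```bash
cat > h.py <<'E'
from cell import *
import cv2,numpy as np
class V:
    def __init__(s,n):
        g=get_image(n);s.img=g['img'];h=s.img.shape[0]
        s.f=h/2/np.tan(np.radians(g['vfov']/2));s.c=np.array([g['cx'],g['cy']]);s.E=np.array(g['extrinsics'])
        s.hsv=cv2.cvtColor(s.img,cv2.COLOR_RGB2HSV)
    def ray(s,p):
        d=(np.array(p)-s.c)/s.f;d=s.E[:3,:3]@np.array([d[0],-d[1],-1]);return s.E[:3,3],d/np.linalg.norm(d)
    def at(s,p,z):
        o,d=s.ray(p);return o+d*(z-o[2])/d[2]
    def px(s,P):
        q=s.E[:3,:3].T@(np.array(P)-s.E[:3,3]);return s.c+s.f*np.array([q[0],-q[1]])/-q[2]
    def blobs(s,m,roi,amin=15):
        x0,y0,x1,y1=roi;w=np.zeros(m.shape,np.uint8);w[y0:y1,x0:x1]=m[y0:y1,x0:x1]
        c,_=cv2.findContours(w,cv2.RETR_EXTERNAL,cv2.CHAIN_APPROX_NONE)
        return sorted([k for k in c if cv2.contourArea(k)>=amin],key=lambda k:-cv2.contourArea(k))
def tri(a,p,b,q):
    o1,d1=a.ray(p);o2,d2=b.ray(q);t=np.linalg.lstsq(np.c_[d1,-d2],o2-o1,rcond=None)[0]
    A=o1+d1*t[0];B=o2+d2*t[1];return (A+B)/2,np.linalg.norm(A-B)
def cen(c):
    m=cv2.moments(c);return np.array([m['m10'],m['m01']])/m['m00']
E
python3 - <<'E'
from h import *
np.set_printoptions(precision=1,suppress=True)
t=V('top');s=V('scene')
dk=lambda v:(v.hsv[...,2]<60).astype(np.uint8)
def kn(v,r): 
    b=v.blobs(dk(v),r,10); return [(cen(k),cv2.contourArea(k),cv2.boundingRect(k)) for k in b[:3]]
A=kn(t,(152,176,176,200));B=kn(s,(172,222,194,240));print('big',A,B)
C=kn(t,(246,166,266,186));D=kn(s,(226,160,244,178));print('small',C,D)
print(tri(t,A[0][0],s,B[0][0]),tri(t,C[0][0],s,D[0][0]))
# tape, vial red
wh=lambda v:((v.hsv[...,2]>120)).astype(np.uint8)
# tray outline in top
b=t.blobs(wh(t),(255,190,340,270),500)[0];r=cv2.minAreaRect(b);print('tray',r,cv2.contourArea(b))
P=np.array([t.at(p,16) for p in cv2.boxPoints(r)]);print(P,np.linalg.norm(P-np.roll(P,1,0),axis=1),P.mean(0))
# pad: anything brighter than worktop
b=t.blobs((t.hsv[...,2]>80).astype(np.uint8),(172,210,250,264),500)[0];r=cv2.minAreaRect(b);print('pad',r)
P=np.array([t.at(p,4) for p in cv2.boxPoints(r)]);print(P,np.linalg.norm(P-np.roll(P,1,0),axis=1),P.mean(0))
b=t.blobs((t.hsv[...,2]>180).astype(np.uint8),(172,210,250,264),200)[0];r=cv2.minAreaRect(b);print('scanner',r)
P=np.array([t.at(p,30) for p in cv2.boxPoints(r)]);print(P,np.linalg.norm(P-np.roll(P,1,0),axis=1))
out=np.hstack([cv2.resize(t.img[165:265,145:265],None,fx=4,fy=4,interpolation=cv2.INTER_CUBIC),cv2.resize(t.img[190:270,255:335],(400,400),interpolation=cv2.INTER_CUBIC)])if 0 else cv2.resize(t.img[160:270,145:345],None,fx=4,fy=4,interpolation=cv2.INTER_CUBIC)
cv2.imwrite('pics/crop1.png',out[:,:,::-1])
E
```

```text
big [(array([162.4, 186.3]), 49.0, (158, 182, 9, 9))] [(array([182.5, 231.3]), 57.5, (179, 226, 8, 11))]
small [(array([255.2, 175. ]), 43.0, (252, 171, 8, 9))] [(array([234.8, 168.1]), 11.5, (233, 165, 5, 6))]
(array([593.7, 185.7, 144. ]), np.float64(2.127175217173671)) (array([624.4, -83.3, 119. ]), np.float64(2.6072485519106605))
tray ((297.6407470703125, 230.12115478515625), (60.689910888671875, 42.83095932006836), 31.263729095458984) 2488.0
[[ 457.3  -95.7   16. ]
 [ 572.1 -169.5   16. ]
 [ 468.1 -330.6   16. ]
 [ 355.1 -256.    16. ]] [190.1 136.5 191.8 135.4] [ 463.1 -212.9   16. ]
pad ((210.13792419433594, 238.65516662597656), (62.39363098144531, 25.62595558166504), 21.80141258239746)
[[443.6 173.1   4. ]
 [518.9 142.3   4. ]
 [440.7 -42.1   4. ]
 [366.4 -10.4   4. ]] [199.1  81.3 200.3  80.8] [442.4  65.7   4. ]
scanner ((210.99998474121094, 236.0), (54.560062408447266, 15.2052640914917), 26.56505012512207)
[[469.  146.7  30. ]
 [511.2 125.1  30. ]
 [431.4 -26.8  30. ]
 [389.8  -4.9  30. ]] [171.   47.3 171.6  47. ]
```

View pics/crop1.png

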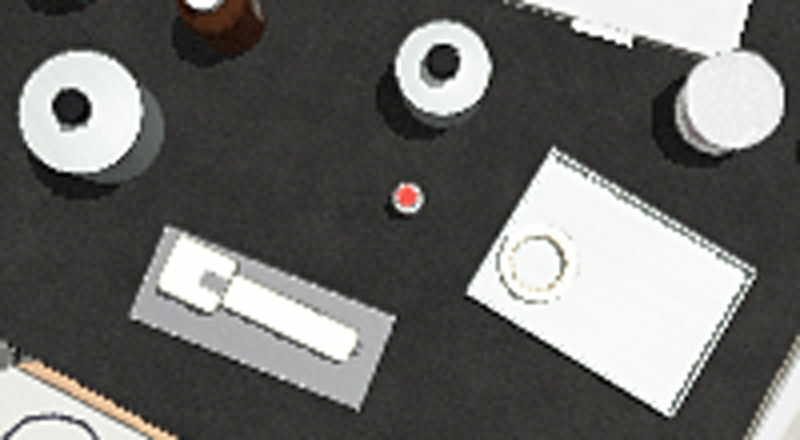

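The crop confirms the big steel canister and its knob at crop (70,108), and the pad, scanner and tray match the sizes given. The tray's free half is the right one. Next I measure the tape, the scanner axis and the neighbours.

```bash
python3 - <<'E'
from h import *
np.set_printoptions(precision=1,suppress=True)
t=V('top');s=V('scene')
def pp(l,x,y,z): print(l,t.at((145+x/4,160+y/4),z))
pp('tape',537,265,14);pp('iodine',203,0,135);pp('vial_a',407,197,52);pp('bigknob',70,106,148)
# big lid flange
b=t.blobs((t.hsv[...,2]>170).astype(np.uint8),(145,165,190,210),200)[0];(c,r)=cv2.minEnclosingCircle(b);P=t.at(c,115);print('flange',P,2*r*1200/t.f)
# scanner: handle strip and head separately
m=(t.hsv[...,2]>200).astype(np.uint8);k=t.blobs(m,(172,210,250,264),200)[0]
w=np.zeros(m.shape,np.uint8);cv2.drawContours(w,[k],-1,1,-1)
X=np.argwhere(w)[:,::-1].astype(float);W=np.array([t.at(p,32)[:2] for p in X])
d=np.array([0.4,.917])
for i in range(4):
    d/=np.linalg.norm(d);n=np.array([-d[1],d[0]]);u=W@d;v=W@n
    h=(u<u.min()+95)&(u>u.min()+8)
    bins=np.round(u[h]/6);ub=[];vb=[]
    for q in np.unique(bins):
        z=v[h][bins==q];ub.append(q*6);vb.append((z.min()+z.max())/2)
    a=np.polyfit(ub,vb,1);d=d+a[0]*n
d/=np.linalg.norm(d);n=np.array([-d[1],d[0]]);u=W@d;v=W@n
print('dir',d,np.degrees(np.arctan2(d[1],d[0])),'u',u.min(),u.max(),u.max()-u.min())
h=(u<u.min()+95)&(u>u.min()+8);hd=u>u.max()-45
print('handle v',v[h].min(),v[h].max(),np.median(v[h]),'head v',v[hd].min(),v[hd].max())
vc=np.median(v[h])
print('origin by tail,head',d*(u.min()+82)+n*vc,d*(u.max()-80)+n*vc)
E
```

```text
tape [ 476.3 -155.4   14. ]
iodine [671.4  90.5 135. ]
vial_a [529.8 -54.2  52. ]
bigknob [593.6 184.9 148. ]
flange [594.2 185.7 115. ] 90.25719857145792
dir [0.5 0.9] 63.09054178675816 u 181.3384516462832 341.31792300908273 159.97947136279953
handle v -386.7891951123247 -360.78151896015754 -373.88002265527723 head v -394.9553656614679 -351.41521160490583
origin by tail,head [452.6  65.6] [451.7  63.8]
```

{"name": "move_arm", "arguments": {"rows": "0 0 -0.1 0 0 0 -0.4;0 0 -0.23 0 0 -0.05 -0.4;0 0 -0.32 0 0 -0.1 -0.4;0.09 -0.08 -0.32 0 0 -0.16 -0.4;0.18 -0.16 -0.32 0 0 -0.22 -0.4;0.27 -0.25 -0.32 0 0 -0.28 -0.4;0.37 -0.34 -0.32 0 0 -0.34 -0.4;0.46 -0.42 -0.32 0 0 -0.38 -0.4;0.55 -0.5 -0.32 0 0 -0.416 -0.4;0.64 -0.59 -0.32 0 0 -0.416 -0.4;0.743 -0.679 -0.32 0 0 -0.416 -0.4;0.743 -0.679 -0.32 0 0 -0.416 -0.4"}}

```text
clock: 1.3
eef_pos: [397.9, -297.4, 321.8]
tool_rot: [3.141, -0.005, 1.112]
force: [1.1, 1.0, -0.6]
width: 60.0
gripper_force: 0.0
```

```bash
cat > g.py <<'E'
# usage: g.py x y z yaw [fx fy fz fyaw]: tool-scaled move to a pose, level tool down, from measured (or given) pose
import sys
from h import *
from scipy.spatial.transform import Rotation as Q
a=list(map(float,sys.argv[1:]));s=read_state()
p=np.array(s['eef_pos']);R=Q.from_euler('xyz',s['tool_rot'])
if len(a)>4: p=np.array(a[4:7]);R=Q.from_euler('xyz',[np.pi,0,a[7]])
T=Q.from_euler('xyz',[np.pi,0,a[3]])
print('at',np.round(s['eef_pos'],1),np.round(s['tool_rot'],4),'w',round(s['width'],1),'t',s['clock'],'F',np.round(s['force'],1))
print('shift',np.round(R.inv().apply(np.array(a[:3])-p)/300,4),'turn',np.round((R.inv()*T).as_rotvec()/(np.pi/2),4))
E
python3 g.py 594 185.5 280 1.1005
```

```text
at [ 397.9 -297.4  321.8] [ 3.1412 -0.0055  1.1123] w 60.0 t 1.3 F [ 1.1  1.  -0.6]
shift [ 1.7318 -0.1264  0.1487] turn [ 0.0002 -0.0035  0.0075]
```

{"name": "move_arm", "arguments": {"rows": "0.1 -0.01 0 0 0 0 -0.4;0.22 -0.02 0 0 0 0 -0.4;0.35 -0.03 0 0 0 0 -0.4;0.48 -0.04 0 0 0 0 -0.4;0.61 -0.05 0 0 0 0 -0.4;0.74 -0.06 0 0 0 0 -0.4;0.86 -0.06 0 0 0 0 -0.4;0.95 -0.07 0 0 0 0 -0.4;1 -0.07 0 0 0 0 -0.4;1 -0.07 0 0 0 0 -0.4;1 -0.07 0 0 0 0 -0.4"}}

```text
clock: 2.22
eef_pos: [511.2, -28.9, 321.1]
tool_rot: [-3.141, 0.0, 1.102]
force: [-0.3, -0.4, 1.0]
width: 59.4
gripper_force: 0.0
```

```bash
python3 g.py 594 185.5 240 1.1005
```

```text
at [511.2 -28.9 321.1] [-3.1414e+00  4.0000e-04  1.1021e+00] w 59.4 t 2.2167 F [-0.3 -0.4  1. ]
shift [ 0.7624 -0.0766  0.27  ] turn [-0.0001  0.0002  0.001 ]
```

{"name": "move_arm", "arguments": {"rows": "0.1 -0.01 0 0 0 0 -0.4;0.22 -0.02 0 0 0 0 -0.4;0.35 -0.03 0 0 0 0 -0.4;0.48 -0.04 0 0 0 0 -0.4;0.6 -0.06 0.05 0 0 0 -0.4;0.7 -0.07 0.12 0 0 0 -0.4;0.76 -0.077 0.2 0 0 0 -0.4;0.762 -0.077 0.27 0 0 0 -0.4;0.762 -0.077 0.27 0 0 0 -0.4;0.762 -0.077 0.27 0 0 0 -0.4"}}

```text
clock: 3.05
eef_pos: [593.9, 182.3, 239.3]
tool_rot: [-3.14, 0.003, 1.098]
force: [0.3, 0.1, 1.0]
width: 60.1
gripper_force: 0.0
```

```bash
python3 g.py 594 185.5 140 1.1005; python3 - <<'E'
from h import *
t=V('top');s=V('scene')
a=cv2.resize(t.img[150:220,130:200],(400,400),interpolation=cv2.INTER_CUBIC);b=cv2.resize(s.img[190:290,140:240],(400,400),interpolation=cv2.INTER_CUBIC)
cv2.imwrite('pics/c2.png',np.hstack([a,b])[:,:,::-1])
E
```

```text
at [593.9 182.3 239.3] [-3.1404  0.0035  1.0979] w 60.1 t 3.05 F [0.3 0.1 1. ]
shift [ 0.0108 -0.0042  0.331 ] turn [-0.0007  0.0022 -0.0016]
```

View pics/c2.png

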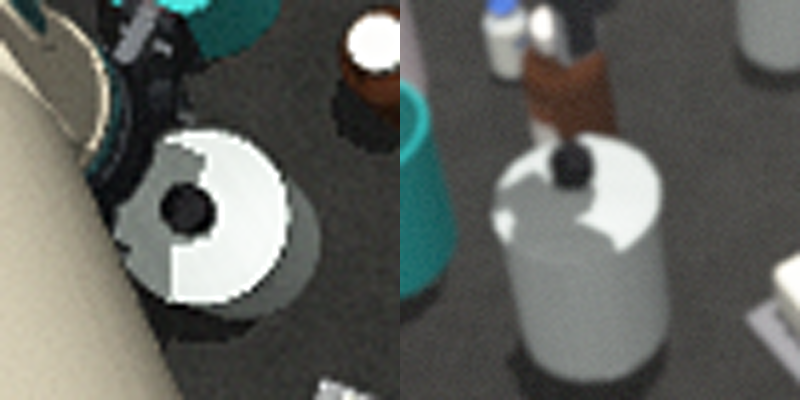

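The top crop shows the knob at (187,208), and the scene crop shows it at (570,165) with the fingers at about (575,40). I'll check the projection of the tips against that, then descend.

```bash
python3 - <<'E'
from h import *
t=V('top');s=V('scene')
for z in (142,228,290):
    print(z,(t.px((594,185,z))-[130,150])*400/70,(s.px((594,185,z))-[140,190])*4+[400,0])
E
python3 g.py 594 185.5 140 1.1005
```

```text
142 [188.22087265 209.29695989] [568.82775925 166.31060382]
228 [146.79586042 185.18016235] [549.1840716   54.40997878]
290 [112.6817515  165.31962365] [533.15316245 -36.91038767]
at [595.4 183.7 242.2] [ 3.1389e+00 -1.8000e-03  1.0980e+00] w 59.9 t 3.25 F [-0.8  0.5 -0. ]
shift [ 0.0024 -0.0078  0.3406] turn [ 0.0017 -0.0011 -0.0016]
```

{"name": "move_arm", "arguments": {"rows": "0.005 -0.006 0.08 0 0 0 -0.4;0.005 -0.006 0.17 0 0 0 -0.4;0.005 -0.006 0.25 0 0 0 -0.4;0.005 -0.006 0.31 0 0 0 -0.4;0.005 -0.006 0.335 0 0 0 -0.4;0.005 -0.006 0.335 0 0 0 -0.4;0.005 -0.006 0.335 0 0 0 -0.4"}}

```text
clock: 3.83
eef_pos: [594.2, 187.0, 140.9]
tool_rot: [3.14, -0.001, 1.1]
force: [0.5, 0.7, 0.4]
width: 59.7
gripper_force: 0.0
```

```bash
python3 g.py 594 185.5 140 1.1005; python3 - <<'E'
from h import *
t=V('top');s=V('scene')
a=cv2.resize(t.img[150:220,130:200],(400,400),interpolation=cv2.INTER_CUBIC);b=cv2.resize(s.img[190:290,140:240],(400,400),interpolation=cv2.INTER_CUBIC)
cv2.imwrite('pics/c3.png',np.hstack([a,b])[:,:,::-1])
E
python3 g.py 594 185.5 140 1.1005
```

```text
at [594.2 187.  140.9] [ 3.1403e+00 -1.2000e-03  1.0996e+00] w 59.7 t 3.8333 F [0.5 0.7 0.4]
shift [-0.0049  0.0018  0.0031] turn [ 0.0008 -0.0008 -0.0006]
at [594.6 187.5 141.6] [ 3.1393e+00 -2.4000e-03  1.0999e+00] w 59.7 t 3.9333 F [-0.2 -0.2  0.5]
shift [-0.0068  0.0012  0.0053] turn [ 0.0015 -0.0015 -0.0004]
```

View pics/c3.png

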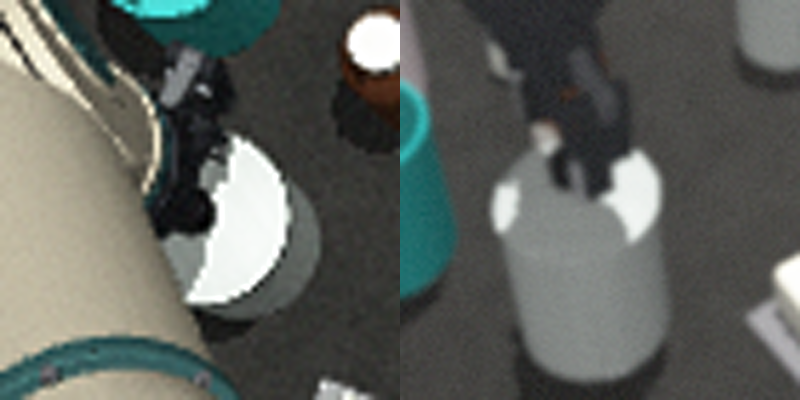

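The fingers straddle the knob (top crop about (200,170), scene crop about (575,165)). Closing.

{"name": "move_arm", "arguments": {"rows": "-0.005 0 0 0 0 0 0;-0.005 0 0 0 0 0 0.2;-0.005 0 0 0 0 0 0.4;-0.005 0 0 0 0 0 0.6;-0.005 0 0 0 0 0 1;-0.005 0 0 0 0 0 1;-0.005 0 0 0 0 0 1;-0.005 0 0 0 0 0 1;-0.005 0 -0.03 0 0 0 1;-0.005 0 -0.08 0 0 0 1;-0.005 0 -0.12 0 0 0 1;-0.005 0 -0.12 0 0 0 1"}}

```text
clock: 4.93
eef_pos: [594.1, 186.7, 178.7]
tool_rot: [3.139, -0.004, 1.1]
force: [1.1, 0.4, -1.4]
width: 22.3
gripper_force: 59.1
```

```bash
python3 g.py 594 185.5 140 1.1005;python3 - <<'E'
from h import *
t=V('top');s=V('scene')
a=cv2.resize(t.img[150:220,130:200],(400,400),interpolation=cv2.INTER_CUBIC);b=cv2.resize(s.img[190:290,140:240],(400,400),interpolation=cv2.INTER_CUBIC)
cv2.imwrite('pics/c4.png',np.hstack([a,b])[:,:,::-1])
E
```

```text
at [594.1 186.7 178.7] [ 3.1386 -0.0038  1.1003] w 22.3 t 4.9333 F [ 1.1  0.4 -1.4]
shift [-0.0044  0.0011  0.1288] turn [ 0.0019 -0.0024 -0.0001]
```

View pics/c4.png

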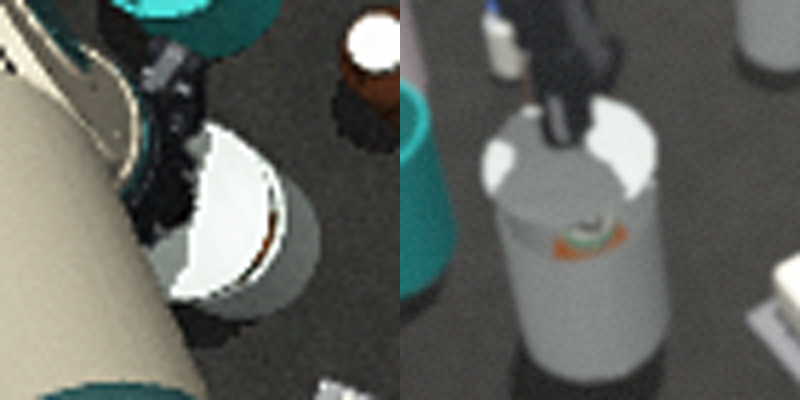

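The lid is held level and clear, and the vial's orange label is visible in the canister at scene crop (590,240). Carrying it to the tray.

{"name": "move_arm", "arguments": {"rows": "0 0 -0.06 0 0 0 1;0 0 -0.14 0 0 0 1;-0.03 0 -0.22 0 0 0 1;-0.08 0.01 -0.25 0 0 0 1;-0.16 0.02 -0.25 0 0 0 1;-0.25 0.03 -0.25 0 0 0 1;-0.34 0.04 -0.25 0 0 0 1;-0.43 0.05 -0.25 0 0 0 1;-0.52 0.07 -0.25 0 0 0 1;-0.6 0.08 -0.25 0 0 0 1;-0.66 0.09 -0.25 0 0 0 1;-0.7 0.09 -0.25 0 0 0 1"}}

```text
clock: 6.03
eef_pos: [520.2, -16.4, 249.9]
tool_rot: [-3.14, 0.002, 1.097]
force: [0.4, 0.8, -1.1]
width: 22.0
gripper_force: 59.1
```

```bash
python3 - <<'E'
from h import *
np.set_printoptions(precision=1,suppress=True)
t=V('top');s=V('scene')
cv2.imwrite('pics/c5.png',np.hstack([cv2.resize(t.img[140:240,120:220],(400,400),interpolation=cv2.INTER_CUBIC),cv2.resize(s.img[200:300,140:240],(400,400),interpolation=cv2.INTER_CUBIC)])[:,:,::-1])
E
python3 g.py 442 -245 140 1.1005
```

```text
at [520.2 -15.8 250.1] [-3.1402e+00  1.9000e-03  1.0967e+00] w 21.8 t 6.1333 F [-0.   0.8 -0.9]
shift [-0.798   0.1173  0.3684] turn [-0.0009  0.0012 -0.0024]
```

View pics/c5.png

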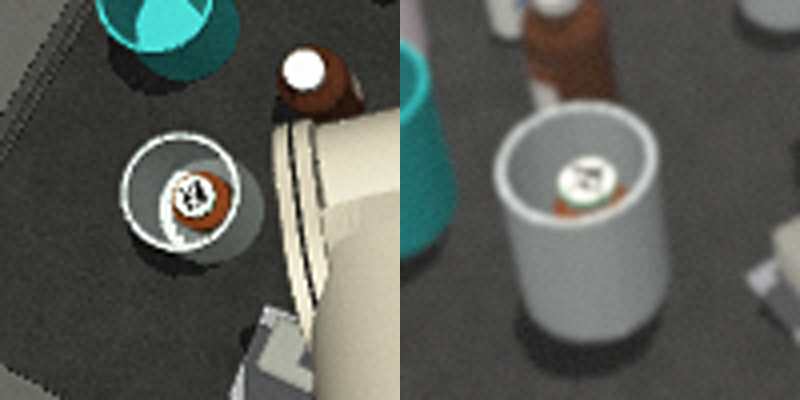

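The code is at top crop (193,195) and scene crop (587,180), i.e. full-frame px (168.2,188.8) and (186.8,245). The canister is upright. Continuing to the tray.

{"name": "move_arm", "arguments": {"rows": "-0.05 0.01 0 0 0 0 1;-0.13 0.02 0 0 0 0 1;-0.22 0.03 0 0 0 0 1;-0.32 0.05 0 0 0 0 1;-0.42 0.06 0 0 0 0 1;-0.52 0.08 0.03 0 0 0 1;-0.61 0.09 0.1 0 0 0 1;-0.69 0.1 0.18 0 0 0 1;-0.75 0.11 0.26 0 0 0 1;-0.79 0.117 0.33 0 0 0 1;-0.798 0.117 0.368 0 0 0 1;-0.798 0.117 0.368 0 0 0 1"}}

```text
clock: 7.13
eef_pos: [443.1, -241.8, 137.6]
tool_rot: [-3.136, -0.001, 1.1]
force: [0.2, 0.8, -1.2]
width: 21.8
gripper_force: 59.1
```

```bash
python3 g.py 442 -245 50 1.1005; python3 - <<'E'
from h import *
np.set_printoptions(precision=1,suppress=True)
t=V('top');s=V('scene')
print('code',t.at((168.25,188.75),91),tri(t,(168.25,188.75),s,(186.75,245)))
print('rim centre',t.at((120+181/4,140+191/4),112))
cv2.imwrite('pics/c6.png',np.hstack([cv2.resize(t.img[180:280,240:340],(400,400),interpolation=cv2.INTER_CUBIC),cv2.resize(s.img[140:240,240:340],(400,400),interpolation=cv2.INTER_CUBIC)])[:,:,::-1])
E
```

```text
at [ 443.1 -241.8  137.6] [-3.1364e+00 -8.0000e-04  1.1001e+00] w 21.8 t 7.1333 F [ 0.2  0.8 -1.2]
shift [-0.0113  0.0031  0.2921] turn [-0.0033 -0.0005 -0.0003]
code [594.2 180.5  91. ] (array([593.4, 180. ,  91.4]), np.float64(1.802255459186443))
rim centre [594.6 184.9 112. ]
```

View pics/c6.png

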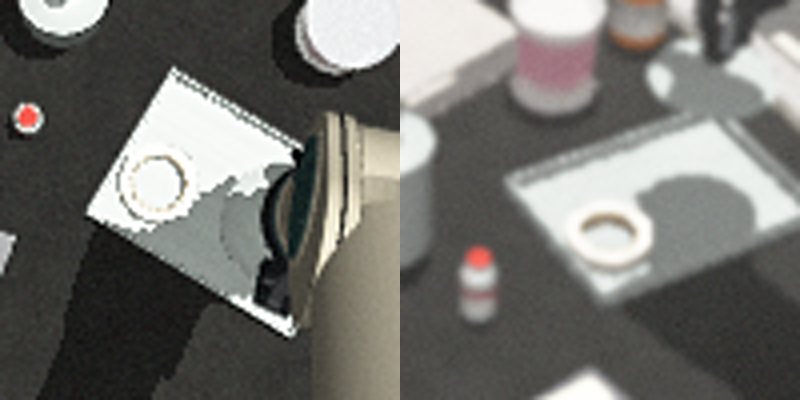

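The lid hangs level over the tray's free half (scene crop (710,80)), and its shadow falls beside the tape at (610,235). Lowering it, slowly at the end.

{"name": "move_arm", "arguments": {"rows": "-0.002 0 0.04 0 0 0 1;-0.008 0.003 0.1 0 0 0 1;-0.008 0.003 0.17 0 0 0 1;-0.008 0.003 0.23 0 0 0 1;-0.008 0.003 0.27 0 0 0 1;-0.008 0.003 0.29 0 0 0 1;-0.008 0.003 0.3 0 0 0 1;-0.008 0.003 0.31 0 0 0 1;-0.008 0.003 0.31 0 0 0 1;-0.008 0.003 0.31 0 0 0 1"}}

```text
clock: 8.07
eef_pos: [444.6, -245.5, 48.0]
tool_rot: [3.14, -0.0, 1.101]
force: [0.2, -0.2, -2.2]
width: 21.6
gripper_force: 59.1
```

```bash
python3 g.py 442 -245 37 1.1005
```

```text
at [ 444.6 -245.5   48. ] [ 3.1402e+00 -1.0000e-04  1.1005e+00] w 21.6 t 8.0667 F [ 0.2 -0.2 -2.2]
shift [-0.0024 -0.0087  0.0368] turn [ 0.0009 -0.0001  0.    ]
```

Now the last 10 mm slowly, watching the force.

{"name": "move_arm", "arguments": {"rows": "0 0 0.006 0 0 0 1;0 0 0.012 0 0 0 1;0 0 0.018 0 0 0 1;0 0 0.022 0 0 0 1;0 0 0.026 0 0 0 1;0 0 0.026 0 0 0 1;0 0 0.026 0 0 0 1"}}

```text
clock: 8.65
eef_pos: [443.9, -245.4, 39.4]
tool_rot: [-3.141, -0.0, 1.1]
force: [0.3, -0.6, -1.6]
width: 21.7
gripper_force: 59.1
```

{"name": "move_arm", "arguments": {"rows": "0 0 0.003 0 0 0 1;0 0 0.006 0 0 0 1;0 0 0.009 0 0 0 1;0 0 0.009 0 0 0 1;0 0 0.009 0 0 0 1"}}

```text
clock: 9.07
eef_pos: [444.0, -245.6, 37.9]
tool_rot: [3.141, 0.0, 1.1]
force: [-2.2, 1.2, 11.4]
width: 22.1
gripper_force: 60.6
```

Contact at TCP z = 38, as expected. Releasing and rising.

{"name": "move_arm", "arguments": {"rows": "0 0 -0.002 0 0 0 0.8;0 0 -0.003 0 0 0 0.5;0 0 -0.003 0 0 0 0.2;0 0 -0.003 0 0 0 -0.1;0 0 -0.003 0 0 0 -0.4;0 0 -0.003 0 0 0 -0.4;0 0 -0.003 0 0 0 -0.4;0 0 -0.06 0 0 0 -0.4;0 0 -0.16 0 0 0 -0.4;0 0 -0.28 0 0 0 -0.4;0 0 -0.4 0 0 0 -0.4;0 0 -0.4 0 0 0 -0.4"}}

```text
clock: 10.07
eef_pos: [447.8, -247.0, 162.6]
tool_rot: [3.131, -0.0, 1.1]
force: [1.2, -0.6, 0.4]
width: 59.6
gripper_force: 0.0
```

```bash
python3 g.py 451.5 64.7 160 1.1011
```

```text
at [ 447.8 -247.   162.6] [ 3.1305e+00 -2.0000e-04  1.1001e+00] w 59.6 t 10.0667 F [ 1.2 -0.6  0.4]
shift [ 0.9318 -0.4601  0.0039] turn [ 0.007  -0.0001 -0.0006]
```

{"name": "move_arm", "arguments": {"rows": "0.04 -0.02 0 0 0 0 -0.4;0.12 -0.06 0 0 0 0 -0.4;0.22 -0.11 0 0 0 0 -0.4;0.32 -0.16 0 0 0 0 -0.4;0.42 -0.21 0 0 0 0 -0.4;0.52 -0.26 0 0 0 0 -0.4;0.62 -0.31 0 0 0 0 -0.4;0.72 -0.355 0 0 0 0 -0.4;0.82 -0.405 0 0 0 0 -0.4;0.9 -0.44 0 0 0 0 -0.4;0.93 -0.46 0 0 0 0 -0.4;0.93 -0.46 0 0 0 0 -0.4"}}

```text
clock: 11.07
eef_pos: [446.0, 69.2, 156.1]
tool_rot: [-3.139, -0.0, 1.106]
force: [0.1, 0.0, -0.2]
width: 59.5
gripper_force: 0.0
```

```bash
python3 - <<'E'
from h import *
t=V('top');s=V('scene')
cv2.imwrite('pics/c7.png',np.hstack([cv2.resize(t.img[170:270,170:330],(480,300),interpolation=cv2.INTER_CUBIC),cv2.resize(s.img[140:240,210:350],(420,300),interpolation=cv2.INTER_CUBIC)])[:,60:860,::-1])
E
python3 g.py 451.5 64.7 22 1.1011
```

```text
at [446.4  65.  156.2] [-3.1403e+00  2.0000e-03  1.1006e+00] w 60.0 t 11.1667 F [-1.1 -0.2 -1.1]
shift [0.0077 0.0162 0.4472] turn [-0.0008  0.0013 -0.0003]
```

View pics/c7.png

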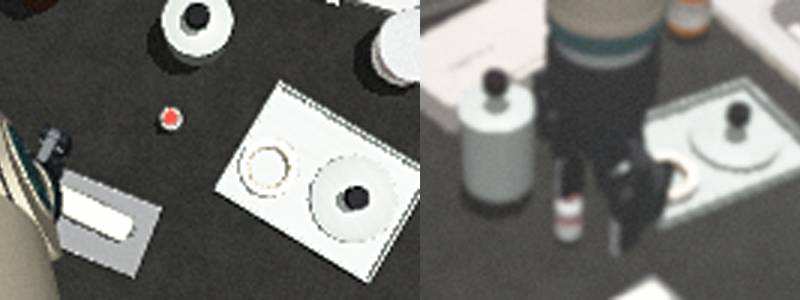

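The lid is flat in the tray, knob up, at top crop (353,198), clear of the tape at (267,168). Descending to the scanner handle.

{"name": "move_arm", "arguments": {"rows": "0 0 0.03 0 0 0 -0.4;0.007 0.015 0.1 0 0 0 -0.4;0.007 0.015 0.18 0 0 0 -0.4;0.007 0.015 0.26 0 0 0 -0.4;0.007 0.015 0.31 0 0 0 -0.4;0.007 0.015 0.33 0 0 0 -0.4;0.007 0.015 0.33 0 0 0 -0.4;0.007 0.015 0.33 0 0 0 -0.4"}}

```text
clock: 11.83
eef_pos: [452.3, 64.6, 57.7]
tool_rot: [-3.141, 0.001, 1.099]
force: [0.4, 0.1, -0.0]
width: 59.9
gripper_force: 0.0
```

```bash
python3 g.py 451.5 64.7 22 1.1011
```

```text
at [452.3  64.6  57.7] [-3.1413e+00  6.0000e-04  1.0986e+00] w 59.9 t 11.8333 F [ 0.4  0.1 -0. ]
shift [-0.001  -0.0025  0.1191] turn [-0.0002  0.0004 -0.0016]
```

{"name": "move_arm", "arguments": {"rows": "0 -0.002 0.04 0 0 0 -0.4;0 -0.002 0.08 0 0 0 -0.4;0 -0.002 0.105 0 0 0 -0.4;0 -0.002 0.117 0 0 0 -0.4;0 -0.002 0.117 0 0 0 -0.4;0 -0.002 0.117 0 0 0 -0.1;0 -0.002 0.117 0 0 0 0.1;0 -0.002 0.117 0 0 0 0.3;0 -0.002 0.117 0 0 0 0.6;0 -0.002 0.117 0 0 0 1;0 -0.002 0.117 0 0 0 1;0 -0.002 0.117 0 0 0 1"}}

```text
clock: 12.83
eef_pos: [452.5, 65.8, 23.8]
tool_rot: [3.14, -0.001, 1.1]
force: [-0.3, -0.3, 8.2]
width: 24.6
gripper_force: 58.5
```

{"name": "move_arm", "arguments": {"rows": "0 0 0 0 0 0 1;0 0 -0.03 0 0 0 1;0 0 -0.08 0 0 0 1;0 0 -0.15 0 0 0 1;0 0 -0.23 0 0 0 1;0 0 -0.32 0 0 0 1;0 0 -0.41 0 0 0 1;0 0 -0.5 0 0 0 1;0 0 -0.58 0 0 0 1;0 0 -0.62 0 0 0 1;0 0 -0.62 0 0 0 1;0 0 -0.62 0 0 0 1"}}

```text
clock: 13.83
eef_pos: [451.7, 65.7, 209.2]
tool_rot: [3.14, -0.0, 1.1]
force: [-0.2, 0.1, -2.3]
width: 24.2
gripper_force: 59.1
```

```bash
python3 g.py 569.3 131 210 1.1011
```

```text
at [451.7  65.7 209.2] [ 3.1405e+00 -4.0000e-04  1.1000e+00] w 24.2 t 13.8333 F [-0.2  0.1 -2.3]
shift [ 0.3719  0.2504 -0.0021] turn [ 0.0007 -0.0003 -0.0007]
```

The scanner is held. Moving it over the code, with window target about (594,180).

{"name": "move_arm", "arguments": {"rows": "0.02 0.01 0 0 0 0 1;0.06 0.04 0 0 0 0 1;0.12 0.08 0 0 0 0 1;0.18 0.12 0 0 0 0 1;0.24 0.16 0 0 0 0 1;0.3 0.2 -0.003 0 0 0 1;0.345 0.23 -0.005 0 0 0 1;0.365 0.245 -0.006 0 0 0 1;0.372 0.25 -0.006 0 0 0 1;0.372 0.25 -0.006 0 0 0 1;0.372 0.25 -0.006 0 0 0 1"}}

```text
clock: 14.75
eef_pos: [568.1, 130.6, 209.7]
tool_rot: [-3.14, 0.002, 1.1]
force: [-0.4, -0.6, -2.6]
width: 24.2
gripper_force: 59.1
```

```bash
python3 - <<'E'
from h import *
t=V('top');s=V('scene')
ti=t.img.copy();si=s.img.copy()
# expected head-end corners of the scanner (top face) and tail
d=np.array([.4526,.8917]);n=np.array([-d[1],d[0]]);o=np.array([569.1,131.3])
for u,v,z in((80,23,227),(80,-23,227),(28,-23,227),(28,23,227),(-82,0,219)):
    P=np.r_[o+d*u+n*v,z]
    for w,im in((t,ti),(s,si)): cv2.circle(im,tuple(np.round(w.px(P)).astype(int).tolist()),1,(255,0,0),-1)
cv2.imwrite('pics/c8.png',np.hstack([cv2.resize(ti[140:240,120:220],(400,400),interpolation=cv2.INTER_CUBIC),cv2.resize(si[150:270,130:250],(400,400),interpolation=cv2.INTER_CUBIC)])[:,:,::-1])
E
python3 g.py 569.3 131 210.5 1.1011
```

```text
at [568.3 130.5 210.3] [-3.1408e+00  1.4000e-03  1.0998e+00] w 24.5 t 14.85 F [ 0.7  0.7 -1.8]
shift [ 0.0029  0.0022 -0.0008] turn [-0.0005  0.0009 -0.0008]
```

View pics/c8.png

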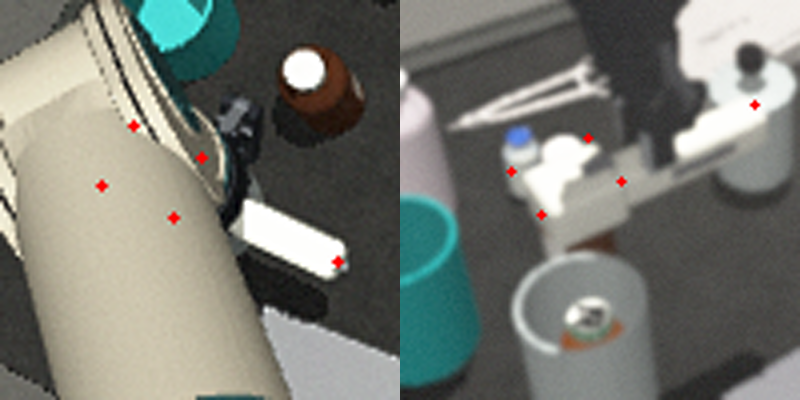

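The tail end matches the predicted point in the top view (338,262). In the scene view the head sits about as predicted, just above the code. Holding still for 2.5 s.

{"name": "move_arm", "arguments": {"rows": "0.002 0.001 0 0 0 0 1;0.002 0.001 0 0 0 0 1;0.002 0.001 0 0 0 0 1;0.002 0.001 0 0 0 0 1;0.002 0.001 0 0 0 0 1;0.002 0.001 0 0 0 0 1;0.002 0.001 0 0 0 0 1;0.002 0.001 0 0 0 0 1;0.002 0.001 0 0 0 0 1;0.002 0.001 0 0 0 0 1;0.002 0.001 0 0 0 0 1;0.002 0.001 0 0 0 0 1"}}

```text
clock: 15.85
eef_pos: [569.9, 131.7, 210.5]
tool_rot: [3.142, -0.0, 1.1]
force: [0.3, -0.4, -1.0]
width: 24.6
gripper_force: 59.1
```

{"name": "move_arm", "arguments": {"rows": "0 0 0 0 0 0 1;0 0 0 0 0 0 1;0 0 0 0 0 0 1;0 0 0 0 0 0 1;0 0 0 0 0 0 1;0 0 0 0 0 0 1;0 0 0 0 0 0 1;0 0 0 0 0 0 1;0 0 0 0 0 0 1;0 0 0 0 0 0 1;0 0 0 0 0 0 1;0 0 0 0 0 0 1"}}

```text
clock: 16.85
eef_pos: [569.9, 131.7, 210.5]
tool_rot: [3.142, -0.0, 1.1]
force: [-0.5, -0.0, -2.9]
width: 24.2
gripper_force: 59.1
```

```bash
python3 g.py 451 65.5 209 1.1011; python3 g.py 451 65.5 25 1.1011
```

```text
at [569.9 131.7 210.5] [ 3.1415e+00 -1.0000e-04  1.1002e+00] w 24.2 t 16.85 F [-0.5 -0.  -2.9]
shift [-0.3764 -0.2532  0.0051] turn [ 0.0001 -0.     -0.0006]
at [569.9 131.7 210.5] [ 3.1415e+00 -1.0000e-04  1.1002e+00] w 24.2 t 16.85 F [-0.5 -0.  -2.9]
shift [-0.3764 -0.2532  0.6184] turn [ 0.0001 -0.     -0.0006]
```

{"name": "move_arm", "arguments": {"rows": "-0.02 -0.01 0 0 0 0 1;-0.06 -0.04 0 0 0 0 1;-0.12 -0.08 0 0 0 0 1;-0.19 -0.13 0 0 0 0 1;-0.26 -0.18 0.02 0 0 0 1;-0.32 -0.22 0.08 0 0 0 1;-0.36 -0.245 0.16 0 0 0 1;-0.374 -0.25 0.25 0 0 0 1;-0.374 -0.25 0.34 0 0 0 1;-0.374 -0.25 0.42 0 0 0 1;-0.374 -0.25 0.46 0 0 0 1;-0.374 -0.25 0.46 0 0 0 1"}}

```text
clock: 17.85
eef_pos: [450.2, 65.2, 70.5]
tool_rot: [-3.138, 0.003, 1.1]
force: [-0.3, -0.0, -1.5]
width: 24.5
gripper_force: 59.3
```

{"name": "move_arm", "arguments": {"rows": "0 0 0.03 0 0 0 1;0 0 0.06 0 0 0 1;0 0 0.09 0 0 0 1;0 0 0.11 0 0 0 1;0 0 0.125 0 0 0 1;0 0 0.13 0 0 0 1;0 0 0.13 0 0 0 1;0 0 0.13 0 0 0 1"}}

```text
clock: 18.52
eef_pos: [452.3, 65.8, 33.6]
tool_rot: [3.141, -0.0, 1.1]
force: [0.2, 0.6, -2.3]
width: 24.2
gripper_force: 59.3
```

```bash
python3 g.py 452 65.5 24 1.1011
```

```text
at [452.3  65.8  33.6] [ 3.1414e+00 -2.0000e-04  1.1003e+00] w 24.2 t 18.5167 F [ 0.2  0.6 -2.3]
shift [-0.0013 -0.0005  0.0321] turn [ 0.0001 -0.0001 -0.0005]
```

{"name": "move_arm", "arguments": {"rows": "0 0 0.006 0 0 0 1;0 0 0.012 0 0 0 1;0 0 0.018 0 0 0 1;0 0 0.024 0 0 0 1;0 0 0.028 0 0 0 1;0 0 0.028 0 0 0 1;0 0 0.028 0 0 0 1"}}

```text
clock: 19.1
eef_pos: [452.1, 65.7, 25.0]
tool_rot: [-3.141, 0.0, 1.1]
force: [0.3, 0.2, -0.9]
width: 24.3
gripper_force: 59.3
```

{"name": "move_arm", "arguments": {"rows": "0 0 0.003 0 0 0 1;0 0 0.006 0 0 0 1;0 0 0.006 0 0 0 1;0 0 0.006 0 0 0 1"}}

```text
clock: 19.43
eef_pos: [452.2, 65.7, 23.8]
tool_rot: [3.141, -0.0, 1.1]
force: [-1.3, 0.6, 5.3]
width: 24.3
gripper_force: 60.9
```

The scanner is back on the pad at the height where it was grasped, with 5 N contact. Releasing, rising and moving aside.

{"name": "move_arm", "arguments": {"rows": "0 0 0 0 0 0 0.7;0 0 0 0 0 0 0.4;0 0 0 0 0 0 0.1;0 0 0 0 0 0 -0.2;0 0 0 0 0 0 -0.4;0 0 0 0 0 0 -0.4;0 0 0 0 0 0 -0.4;0 0 -0.06 0 0 0 -0.4;0 0 -0.16 0 0 0 -0.4;0 0 -0.28 0 0 0 -0.4;0 0 -0.4 0 0 0 -0.4;0 0 -0.52 0 0 0 -0.4"}}

```text
clock: 20.43
eef_pos: [451.5, 65.7, 180.8]
tool_rot: [-3.141, 0.0, 1.101]
force: [0.5, 0.3, -0.5]
width: 59.9
gripper_force: 0.0
```

{"name": "move_arm", "arguments": {"rows": "-0.05 0.02 -0.02 0 0 0 -0.4;-0.13 0.04 -0.05 0 0 0 -0.4;-0.21 0.06 -0.1 0 0 0 -0.4;-0.3 0.08 -0.12 0 0 0 -0.4;-0.4 0.1 -0.12 0 0 0 -0.4;-0.5 0.12 -0.12 0 0 0 -0.4;-0.55 0.13 -0.12 0 0 0 -0.4;-0.55 0.13 -0.12 0 0 0 -0.4;-0.55 0.13 -0.12 0 0 0 -0.4"}}

```text
clock: 21.18
eef_pos: [411.8, -99.5, 215.3]
tool_rot: [-3.142, -0.0, 1.098]
force: [0.7, 0.3, 0.1]
width: 59.9
gripper_force: 0.0
```

```bash
python3 - <<'E'
from h import *
t=V('top');s=V('scene')
cv2.imwrite('pics/c9.png',np.hstack([cv2.resize(t.img[130:270,130:340],(420,280),interpolation=cv2.INTER_CUBIC),cv2.resize(s.img[140:300,130:350],(380,280),interpolation=cv2.INTER_CUBIC)])[:,:,::-1])
E
```

```text
(no output)
```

View pics/c9.png

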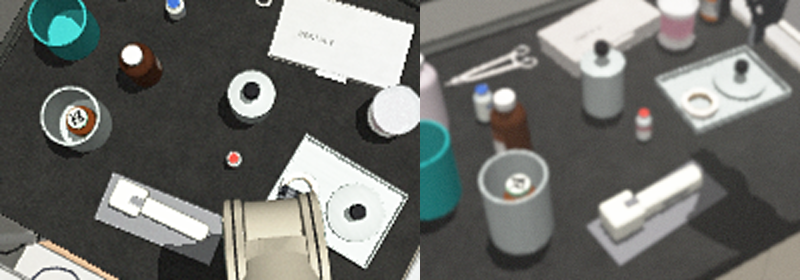

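The scanner lies flat on its pad (top crop (155,205)), the lid is flat in the tray (355,212), and everything else stands as before. Handing in.

```bash
python3 -c "
from cell import *
print(finish_job())"
```

```text
the job is handed in; nothing more can be done
None
```

The job is handed in, and `finish_job()` returned no verdict: the lid lies flat and knob up in the tray, the scanner was held still about 10 cm above the code for about 2 s and is back on its pad window down, and the last pictures show nothing else moved.

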